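Release the latched key of the air box

TASK

One of the four look-alike push keys on the compressed-air box has been left latched down. Feel for it with light fingertip taps, without pushing any of the free keys well in, then press the latched key until it unlatches and let it spring up, so that the steel status pin beside the row rises. Grasp nothing, and leave the cup, tin, putty knife and tape roll where they are.

Things in the scene. Friction and masses are not known exactly. Their poses are not given: they have to be found in the camera images.
- airbox: fixed compressed-air box, 110 (x) by 300 (y) by 60 mm high, grey with an aluminium top plate; origin at the centre of its underside, z up; the keys stand in one row along its y, at 100, 45, -10 and -65 mm, and the status pin at y = -120 mm (all at x = 0)
- row (a point): middle of the key row on the box's top face. How keys feel: a free key gives from 2 N, takes 0.8 N more per mm, meets its stop 8 mm down at about 8.5 N and springs back. The latched key stands 4 mm lower and does not move below about 4 N; at about 6 N it goes the last 4 mm down to its stop and unlatches there: let go, it comes up as a free key
- key_p: one of four identical push keys; its letter says nothing of its place in the row or whether it is latched (drawn anew each time). Origin: underside centre of its fixed black bezel (40 x 42 x 8 mm), on the box's top face; z up, y along the row; it does not move with the cap. The white cap, 28 (x) by 30 mm (y), stands over it and moves straight down; a free key's flat top is 26 mm above the origin, a latched one's 22 mm
- key_q: one of four identical push keys; its letter says nothing of its place in the row or whether it is latched (drawn anew each time). Origin: underside centre of its fixed black bezel (40 x 42 x 8 mm), on the box's top face; z up, y along the row; it does not move with the cap. The white cap, 28 (x) by 30 mm (y), stands over it and moves straight down; a free key's flat top is 26 mm above the origin, a latched one's 22 mm
- key_r: one of four identical push keys; its letter says nothing of its place in the row or whether it is latched (drawn anew each time). Origin: underside centre of its fixed black bezel (40 x 42 x 8 mm), on the box's top face; z up, y along the row; it does not move with the cap. The white cap, 28 (x) by 30 mm (y), stands over it and moves straight down; a free key's flat top is 26 mm above the origin, a latched one's 22 mm
- key_s: one of four identical push keys; its letter says nothing of its place in the row or whether it is latched (drawn anew each time). Origin: underside centre of its fixed black bezel (40 x 42 x 8 mm), on the box's top face; z up, y along the row; it does not move with the cap. The white cap, 28 (x) by 30 mm (y), stands over it and moves straight down; a free key's flat top is 26 mm above the origin, a latched one's 22 mm
- status_pin (a joint): height in m of the round steel status pin (18 mm across) in its black collar at the -y end of the row: 0 = down (some key is latched), 0.012 = fully up, its top 17 mm above the box's top face (every key free). It is driven from inside the box
- mixing_cup: loose plastic cup, 72 mm across, 85 mm high, origin at the centre of its underside; bystander
- filler_tin: loose round tin, 84 mm across, 95 mm high, origin at the centre of its underside; bystander
- putty_knife: loose putty knife, 200 mm long, lying flat on the bench along its own x, origin at the bench under its middle; bystander
- tape_roll: loose roll of tape lying flat, 96 mm across, 25 mm high, origin at the centre of its underside; bystander

How it is judged:
At the end, for the whole second after the job is handed in: the status pin is up (above 10.5 of its 12 mm), so the latched key is released; cup, tin, knife and tape roll within 15 mm of where they began (value of joint status_pin above 0.0105 m and distance of each of mixing_cup, filler_tin, putty_knife, tape_roll from where it was at the start of the episode below 0.015 m); the robot touches nothing.
It fails at once if a free key is pushed well in (a key takes more than 7 N, some 6 mm, while the status pin has not stirred) (value of joint status_pin below 0.0003 m and (contact force between anything else and key_p above 7 N or contact force between anything else and key_q above 7 N or contact force between anything else and key_r above 7 N or contact force between anything else and key_s above 7 N)).
It fails at once if a cup, tin, knife or tape roll is moved by more than 15 mm or lifted (distance of any of mixing_cup, filler_tin, putty_knife, tape_roll from where it was at the start of the episode above 0.015 m).
It also fails if it takes over 42 s, if anything falls off the work surface, if the arm or the gripper's body presses on something with over 40 N, if the wrist force passes 120 N, or if a joint passes its speed limit or range.

ROBOT

A 6-joint arm with a two-finger parallel gripper is mounted at the origin on the work surface. World frame = base frame: x ahead of the robot, y to its left, z up, the work surface at z = 0. Lengths are in m, angles in rad, forces in N, time in s.
With the tool pointing down it reaches from about 0.35 to 0.8 m from the base axis. Payload 7.3 kg.
Tool frame: the origin (TCP) lies midway between the tips of the shut fingers; the grasp point (between the pads) lies 19 mm behind it; z points along the fingers, y is the line along which they close (so a half turn about z gives the same grasp; the last joint's range is limited). The gripper opens to 85 mm and grips with 20 to 120 N. Pads are 22 mm wide; open, the fingers measure 114 mm over their backs; the gripper's body (76 mm by 85 mm) begins 54 mm behind the grasp point. The pads swing forward as they close: fully open they stand 13 mm farther back than shut.
Start: joints at [0.966, 0.342, 1.524, -0, 1.275, -0.146], TCP at [0.232, 0.471, 0.231] pointing down, gripper open.
Joint ranges: [-2.53, 2.53], [-0.77, 2.02], [0.04, 2.7], [-1, 4.14], [0.28, 2.66], [-3.11, 3.11]. Speed limits (rad/s): [2.57, 2.57, 3.14, 3.14, 3.14, 3.14].

INTERFACE

Orientations are given as a unit quaternion [x, y, z, w].
In Python, from station import r, eyes gives the robot as it stands.
- The arm moves only by the tool play_rows, never from a script. Its argument "series" is one flat list of numbers, 6 for each row, row after row: the shift along the tool's x, y, z in units of 0.12 m (1.0 is 0.12 m), then the turn, a rotation vector about the tool's x, y, z in units of 180 degrees (1.0 is 180 degrees). In form: [x, y, z, ax, ay, az, x, y, z, ax, ay, az, ...]. A call has 1 to 20 rows; each row shifts and turns the commanded pose from where the row before left it, along the tool's axes as they then stand; what a row does not reach is not made up. A row lasts 1/12 s, in which the tool goes at most 41.7 mm and 7.16 degrees, less where a joint would pass 70% of its speed; a pose out of reach is approached as far as the arm can. A call with a number of a shift or a turn outside -1 to 1 is refused whole. A call with a gripper value outside its range is refused whole. "grip" is the opening, from 0 (shut) to 1 (fully open), set as the call begins (left out, the last holds). The fingers move at their own pace and stop on an object; "grip_force" is the grip in N (left out, the last holds). Time passes only in rows, so rows that do not move let the fingers close. It gives the time, the measured TCP pose, the force, the opening and the grip force at its end, in the units of the state.
- r.get_obs(): the state, without advancing time (a new reading comes with each control period).
- eyes.grab_frame(name): name is "side" or "top" or "wrist"; returns a dict with "color" (480x640x3 uint8, red, green, blue), "intrinsics" (3x3 intrinsics, pixels), "R" (3x3) and "t" (3): a world point X has camera coordinates R X + t; the wrist camera has in their place "tool_from_camera" (4x4, takes a point from camera to tool coordinates, whose origin is the TCP and whose axes are the flange's). Camera axes: x right, y down, z forward; pixel columns grow to the right and rows downward; lengths in m; the calibration is good to about 2 mm. A picture is of the moment at which its call begins: read the wrist's pose just before it. There is no depth.
- r.hand_in(): hands the job in; it is judged then, once.
The state is a dict: "clock": time; "q": joint angles; "joint_velocities": joint speeds; "joint_torque": joint torques, N m; "ee_pos": TCP position; "eef_rot": TCP orientation; "force": force on the tool from outside, world axes, zero at the start; "ft_torque": the same for the moment, N m; "finger_gap": finger opening in m; "gripper_force": force on a finger pad.
Only numpy, scipy, OpenCV 4.12 (cv2) and the standard library are available. Lean on these libraries where they do the work, as an engineer would, in place of code of your own. Each camera call takes 0.05 s, during which the arm holds its last target. There are 200 camera calls.

## Working session

There is one attempt and no reset: what is moved stays moved. The work goes in short steps, Python scripts to look and compute and a tool call to move; the robot and the scene stay as the last step left them, time stands still between calls to the robot, and variables do not carry over. Pictures are saved under pics/ and viewed, at most 10 in all, crops included, and the job is handed in when it is done.

Besides the shell and the picture viewer there is one more tool, called after "Emit:" in YAML: its name, and indented under it one key for each argument. play_rows: Moves the arm, as the interface text tells. Shifts and turns lie within -1 to 1; 1 stands for 0.12 m of shift or 180 degrees of turn. Its arguments: {"type":"object","properties":{"series":{"type":"array","items":{"type":"number"}},"grip":{"type":"number"},"grip_force":{"type":"number"}},"required":["series"]}

```bash
mkdir -p pics; python3 - <<'E'
from station import r, eyes
import cv2
o=r.get_obs()
for k,v in o.items(): print(k,v)
for n in("top","side"):
    f=eyes.grab_frame(n); cv2.imwrite(f"pics/{n}0.png",f["color"][:,:,::-1])
    print(n,f["intrinsics"],f["R"],f["t"])
E
```

```text
clock 0.0
q [ 9.65994050e-01  3.42706369e-01  1.52503046e+00 -3.59576099e-06
  1.27536617e+00 -1.45988622e-01]
joint_velocities [ 0.0018857   0.00157629 -0.00028946 -0.00017151 -0.00180073  0.00063452]
joint_torque [-1.74109578e-04 -4.33679080e+01 -2.46008724e+01 -1.18816370e-04
  7.80712027e-03  4.19428247e-06]
ee_pos [0.232262   0.47038566 0.23062974]
eef_rot [ 2.27399355e-01  9.73801295e-01 -7.03214854e-04 -2.75276972e-04]
force [-0.23160186  0.95527007  0.69423769]
ft_torque [ 0.01009316 -0.03465951 -0.02482146]
gripper_force 0.0
finger_gap 0.0854334451308271
top [[537.18634616   0.         322.42174774]
 [  0.         537.18634616 239.61160595]
 [  0.           0.           1.        ]] [[-0.00246425 -0.99939387 -0.03472491]
 [-0.99149096  0.00696136 -0.12998927]
 [ 0.13015221  0.03410911 -0.99090714]] [0.05955734 0.60602122 1.07150313]
side [[579.71479389   0.         319.23907264]
 [  0.         579.71479389 235.28239135]
 [  0.           0.           1.        ]] [[ 0.98675481 -0.16088162 -0.02078586]
 [-0.10064195 -0.5066514  -0.85625671]
 [ 0.12722478  0.84700736 -0.51613215]] [-0.59524743  0.12859374  1.20378068]
```

View pics/top0.png

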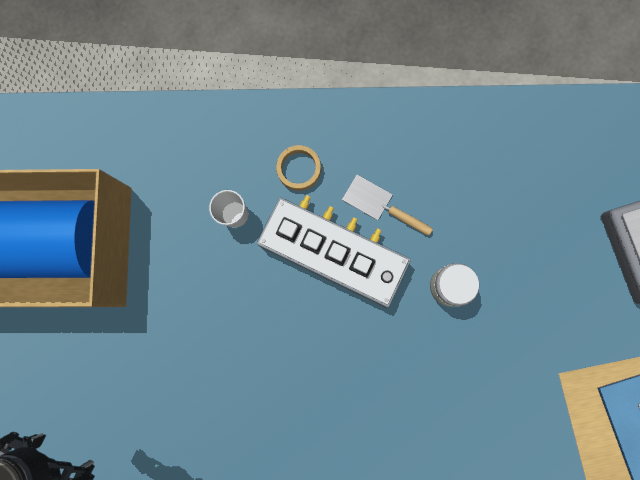

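View pics/side0.png

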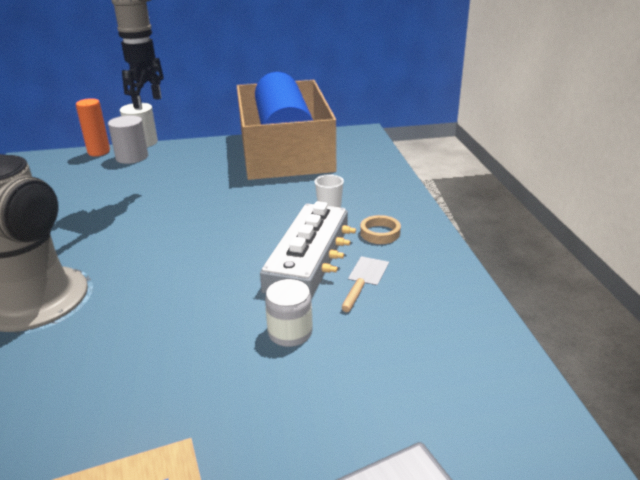

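The top view shows the key row running from about (288,229) through (313,241) and (338,253) to (363,265), with the pin at (387,277). The side view agrees: the pin is at the near end by the tin.

```bash
cat > h.py <<'E'
from station import r, eyes
import numpy as np, cv2
from scipy.spatial.transform import Rotation as Ro
def cast(f,uv,z):
    d=f["R"].T@np.linalg.solve(f["intrinsics"],[uv[0],uv[1],1.]); c=-f["R"].T@f["t"]
    return c+d*(z-c[2])/d[2]
def rel(target):  # shift in tool axes, units of 0.12
    o=r.get_obs(); return Ro.from_quat(o["eef_rot"]).inv().apply(np.array(target)-o["ee_pos"])/0.12
E
python3 - <<'E'
from h import *
f=eyes.grab_frame("top"); g=cv2.cvtColor(f["color"],cv2.COLOR_RGB2GRAY)
m=np.zeros_like(g); m[210:300,265:405]=(g[210:300,265:405]<90)*255
cs,_=cv2.findContours(m,cv2.RETR_EXTERNAL,cv2.CHAIN_APPROX_NONE)
P=[]
for c in cs:
    if cv2.contourArea(c)<50: continue
    (u,v),s,a=cv2.minAreaRect(c); X=cast(f,(u,v),.066); P.append(X); print(round(u,1),round(v,1),np.round(s,1),round(a,1),X.round(4))
o=r.get_obs(); R=Ro.from_quat(o["eef_rot"]).as_matrix(); print(R.round(3))
E
```

```text
401.8 288.0 [ 8.2 27.3] 25.0 [ 0.5048 -0.1018  0.066 ]
386.5 276.5 [11. 11.] 90.0 [ 0.5278 -0.072   0.066 ]
361.9 264.7 [20.1 19.2] 26.6 [ 0.5517 -0.0233  0.066 ]
316.5 276.0 [116.3   5.9] 25.9 [0.5295 0.0678 0.066 ]
337.3 252.9 [20.1 19.2] 26.6 [0.5758 0.0259 0.066 ]
312.6 241.3 [20.1 18.8] 26.6 [0.5997 0.0757 0.066 ]
288.4 229.7 [20.1 18.8] 26.6 [0.6238 0.1249 0.066 ]
[[-0.897  0.443 -0.001]
 [ 0.443  0.897 -0.001]
 [ 0.    -0.001 -1.   ]]
```

```bash
python3 -c "
from h import *
print(rel([.6238,.1249,.2]),r.get_obs()['clock'])"
```

```text
[-4.20017963 -1.13689838  0.25729297] 0.15
```

Emit:
play_rows:
  series: [-0.2333,-0.0632,0.0143,0,0,0,-0.2333,-0.0632,0.0143,0,0,0,-0.2333,-0.0632,0.0143,0,0,0,-0.2333,-0.0632,0.0143,0,0,0,-0.2333,-0.0632,0.0143,0,0,0,-0.2333,-0.0632,0.0143,0,0,0,-0.2333,-0.0632,0.0143,0,0,0,-0.2333,-0.0632,0.0143,0,0,0,-0.2333,-0.0632,0.0143,0,0,0,-0.2333,-0.0632,0.0143,0,0,0,-0.2333,-0.0632,0.0143,0,0,0,-0.2333,-0.0632,0.0143,0,0,0,-0.2333,-0.0632,0.0143,0,0,0,-0.2333,-0.0632,0.0143,0,0,0,-0.2333,-0.0632,0.0143,0,0,0,-0.2333,-0.0632,0.0143,0,0,0,-0.2333,-0.0632,0.0143,0,0,0,-0.2333,-0.0632,0.0143,0,0,0,0,0,0,0,0,0,0,0,0,0,0,0]
  grip: 0

```text
clock: 1.82
ee_pos: [0.6242, 0.1239, 0.1993]
eef_rot: [0.229, 0.974, -0.0, -0.001]
force: [-0.1, 0.0, -0.2]
finger_gap: -0.0004
gripper_force: 0.0
```

```bash
python3 - <<'E'
from h import *
print(rel([.6238,.1249,.1]))
o=r.get_obs(); f=eyes.grab_frame("wrist"); cv2.imwrite("pics/w1.png",f["color"][:,:,::-1]); print(f["intrinsics"],f["tool_from_camera"])
R=Ro.from_quat(o["eef_rot"]).as_matrix(); T=f["tool_from_camera"]
Ki=np.linalg.inv(f["intrinsics"])
g=cv2.cvtColor(f["color"],cv2.COLOR_RGB2GRAY); m=(g<60).astype(np.uint8)*255
for c in cv2.findContours(m,cv2.RETR_EXTERNAL,cv2.CHAIN_APPROX_NONE)[0]:
    if cv2.contourArea(c)<1500: continue
    (u,v),s,a=cv2.minAreaRect(c)
    d=R@T[:3,:3]@Ki@[u,v,1]; p=R@T[:3,3]+o["ee_pos"]; print(round(u),round(v),np.round(s),round(a),(p+d*(.066-p[2])/d[2]).round(4))
E
```

```text
[0.00531104 0.00628524 0.82732037]
[[419.24541155   0.         320.55089785]
 [  0.         419.24541155 242.95542393]
 [  0.           0.           1.        ]] [[-8.92626043e-04 -9.52065368e-01 -3.05893345e-01  7.96092661e-02]
 [ 9.99998767e-01 -4.54573767e-04 -1.50327233e-03  6.79961997e-04]
 [ 1.29216244e-03 -3.05894309e-01  9.52064600e-01 -1.43087667e-01]
 [ 0.00000000e+00  0.00000000e+00  0.00000000e+00  1.00000000e+00]]
328 392 [175. 623.] 90 [0.7437 0.0707 0.066 ]
```

View pics/w1.png

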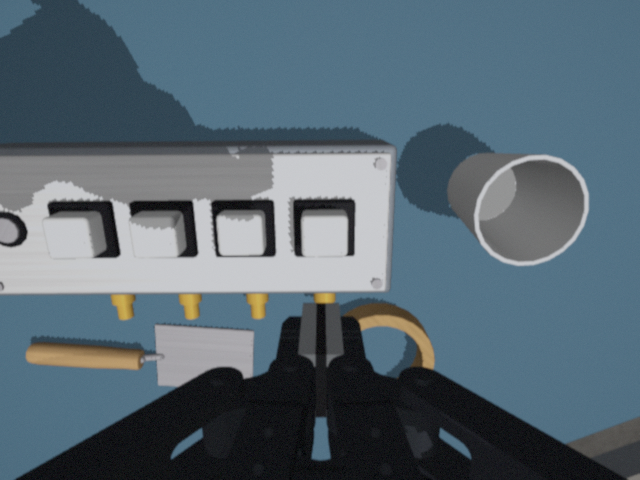

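The wrist view puts the first bezel's centre at about (325,228), which agrees with the top camera to within about 2.5 mm. The cup is clear on the right. Next I descend to just above the first key.

Emit:
play_rows:
  series: [0.008,0.016,0.149,0,0,0,0,0,0.149,0,0,0,0,0,0.149,0,0,0,0,0,0.149,0,0,0,0,0,0.149,0,0,0,0,0,0.1425,0,0,0,0,0,0,0,0,0,0,0,0,0,0,0]

```text
clock: 2.53
ee_pos: [0.6227, 0.1283, 0.0937]
eef_rot: [0.227, 0.974, -0.0, -0.001]
force: [-0.1, 0.2, -0.2]
finger_gap: 0.0003
gripper_force: 0.0
```

Emit:
play_rows:
  series: [-0.01,-0.012,0.03,0,0,0,0,0,0.0,0,0,0,0,0,0,0,0,0]

```text
clock: 2.78
ee_pos: [0.6247, 0.1256, 0.0914]
eef_rot: [0.227, 0.974, 0.0, 0.001]
force: [0.4, 0.1, 0.2]
finger_gap: 0.0003
gripper_force: 0.0
```

Emit:
play_rows:
  series: [0,0,0.0125,0,0,0,0,0,0,0,0,0,0,0,0,0,0,0]

```text
clock: 3.03
ee_pos: [0.6244, 0.1255, 0.0891]
eef_rot: [0.227, 0.974, 0.0, 0.0]
force: [-0.3, 0.1, 0.5]
finger_gap: 0.0001
gripper_force: 0.0
```

Emit:
play_rows:
  series: [0,0,0.0125,0,0,0,0,0,0,0,0,0,0,0,0,0,0,0]

```text
clock: 3.28
ee_pos: [0.6242, 0.1255, 0.0872]
eef_rot: [0.227, 0.974, -0.0, -0.0]
force: [1.4, 0.7, 0.8]
finger_gap: -0.0002
gripper_force: 0.0
```

Emit:
play_rows:
  series: [0,0,0.0085,0,0,0,0,0,0,0,0,0,0,0,0,0,0,0]

```text
clock: 3.53
ee_pos: [0.6243, 0.1255, 0.0862]
eef_rot: [0.227, 0.974, 0.0, -0.0]
force: [0.2, 0.2, 0.3]
finger_gap: -0.0002
gripper_force: 0.0
```

Emit:
play_rows:
  series: [0,0,0.0085,0,0,0,0,0,0,0,0,0,0,0,0,0,0,0]

```text
clock: 3.78
ee_pos: [0.6244, 0.1255, 0.0855]
eef_rot: [0.227, 0.974, 0.0, 0.0]
force: [-0.6, 0.1, 1.6]
finger_gap: 0.0002
gripper_force: 1.1
```

Contact is beginning at about z = 0.0855, the height of a free key. I'll go 1 mm further to confirm.

Emit:
play_rows:
  series: [0,0,0.0085,0,0,0,0,0,0,0,0,0,0,0,0,0,0,0]

```text
clock: 4.03
ee_pos: [0.6244, 0.1255, 0.0844]
eef_rot: [0.227, 0.974, 0.0, 0.0]
force: [-0.3, -0.7, 3.3]
finger_gap: 0.0
gripper_force: 1.6
```

Emit:
play_rows:
  series: [0,0,0.0085,0,0,0,0,0,0,0,0,0,0,0,0,0,0,0]

```text
clock: 4.28
ee_pos: [0.6244, 0.1255, 0.0834]
eef_rot: [0.227, 0.974, 0.0, 0.0]
force: [-1.0, -0.5, 3.9]
finger_gap: 0.0002
gripper_force: 2.0
```

The first key gives softly (3.3 to 3.9 N), so it is free. On to the next one.

Emit:
play_rows:
  series: [0,0,-0.1,0,0,0,0,-0.153,0,0,0,0,0,-0.153,0,0,0,0,0,-0.1525,0,0,0,0,0,0,0,0,0,0,0,0,0.05,0,0,0,0,0,0.034,0,0,0,0,0,0,0,0,0,0,0,0,0,0,0]

```text
clock: 5.03
ee_pos: [0.5999, 0.0769, 0.0845]
eef_rot: [0.227, 0.974, 0.0, -0.0]
force: [0.2, -0.2, -0.9]
finger_gap: 0.0001
gripper_force: 0.0
```

Emit:
play_rows:
  series: [0,0,0.008,0,0,0,0,0,0,0,0,0,0,0,0,0,0,0]

```text
clock: 5.28
ee_pos: [0.6, 0.0765, 0.0842]
eef_rot: [0.227, 0.974, 0.0, 0.0]
force: [0.2, -0.4, -0.1]
finger_gap: 0.0003
gripper_force: 0.0
```

No force at z = 0.0842, so this key may be the latched one. I'll go lower in small steps.

Emit:
play_rows:
  series: [0,0,0.008,0,0,0,0,0,0,0,0,0,0,0,0,0,0,0]

```text
clock: 5.53
ee_pos: [0.5999, 0.0762, 0.0832]
eef_rot: [0.227, 0.974, 0.0, -0.0]
force: [0.5, 0.8, -0.3]
finger_gap: 0.0001
gripper_force: 0.0
```

Emit:
play_rows:
  series: [0,0,0.006,0,0,0,0,0,0,0,0,0,0,0,0,0,0,0]

```text
clock: 5.78
ee_pos: [0.5999, 0.0761, 0.0825]
eef_rot: [0.227, 0.974, 0.0, -0.0]
force: [-0.2, 0.5, 0.3]
finger_gap: 0.0002
gripper_force: 0.0
```

Emit:
play_rows:
  series: [0,0,0.005,0,0,0,0,0,0,0,0,0,0,0,0,0,0,0]

```text
clock: 6.03
ee_pos: [0.6, 0.0761, 0.0821]
eef_rot: [0.227, 0.974, 0.0, 0.0]
force: [-0.2, 0.1, 2.0]
finger_gap: 0.0
gripper_force: 1.0
```

Emit:
play_rows:
  series: [0,0,0.004,0,0,0,0,0,0,0,0,0,0,0,0,0,0,0]

```text
clock: 6.28
ee_pos: [0.6, 0.0762, 0.0817]
eef_rot: [0.227, 0.974, 0.0, 0.0]
force: [-0.9, -0.7, 4.1]
finger_gap: -0.0003
gripper_force: 2.1
```

It is stiff, about 5 N/mm, so this is the latched key. I'll keep pressing gently.

Emit:
play_rows:
  series: [0,0,0.003,0,0,0,0,0,0,0,0,0,0,0,0,0,0,0]

```text
clock: 6.53
ee_pos: [0.6, 0.0762, 0.0812]
eef_rot: [0.227, 0.974, 0.0, 0.0]
force: [-0.5, -0.3, 4.4]
finger_gap: 0.0001
gripper_force: 2.2
```

Emit:
play_rows:
  series: [0,0,0.003,0,0,0,0,0,0,0,0,0,0,0,0,0,0,0]

```text
clock: 6.78
ee_pos: [0.6, 0.0762, 0.0808]
eef_rot: [0.227, 0.974, 0.0, 0.0]
force: [-1.1, -0.3, 5.0]
finger_gap: 0.0002
gripper_force: 2.4
```

Emit:
play_rows:
  series: [0,0,0.005,0,0,0,0,0,0,0,0,0,0,0,0,0,0,0]

```text
clock: 7.03
ee_pos: [0.6, 0.0762, 0.0802]
eef_rot: [0.227, 0.974, 0.0, 0.0]
force: [-0.6, 0.2, 5.1]
finger_gap: 0.0
gripper_force: 2.5
```

Emit:
play_rows:
  series: [0,0,0.005,0,0,0,0,0,0,0,0,0,0,0,0,0,0,0]

```text
clock: 7.28
ee_pos: [0.6, 0.0762, 0.0796]
eef_rot: [0.227, 0.974, 0.0, 0.0]
force: [-0.6, -0.4, 4.5]
finger_gap: -0.0001
gripper_force: 2.7
```

Emit:
play_rows:
  series: [0,0,0.005,0,0,0,0,0,0,0,0,0,0,0,0,0,0,0]

```text
clock: 7.53
ee_pos: [0.6, 0.0762, 0.079]
eef_rot: [0.227, 0.974, 0.0, 0.0]
force: [-0.7, -0.8, 6.2]
finger_gap: -0.0002
gripper_force: 2.7
```

Emit:
play_rows:
  series: [0,0,0.005,0,0,0,0,0,0,0,0,0,0,0,0,0,0,0]

```text
clock: 7.78
ee_pos: [0.6, 0.0762, 0.0783]
eef_rot: [0.227, 0.974, 0.0, 0.0]
force: [0.5, 0.6, 2.1]
finger_gap: 0.0003
gripper_force: 1.1
```

Emit:
play_rows:
  series: [0,0,0.003,0,0,0,0,0,0,0,0,0,0,0,0,0,0,0]

```text
clock: 8.03
ee_pos: [0.6, 0.0762, 0.0787]
eef_rot: [0.227, 0.974, 0.0, 0.0]
force: [-3.5, -0.5, 10.1]
finger_gap: 0.0
gripper_force: 4.9
```

The force dropped and then came back as a free key's spring, so it has unlatched. Now I let it up and retreat.

Emit:
play_rows:
  series: [0,0,-0.05,0,0,0,0,0,-0.1,0,0,0,0,0,-0.2,0,0,0,0,0,-0.25,0,0,0,0,0,-0.25,0,0,0,0,0,0,0,0,0,0,0,0,0,0,0]

```text
clock: 8.62
ee_pos: [0.6006, 0.0762, 0.1812]
eef_rot: [0.227, 0.974, 0.0, 0.002]
force: [-0.2, -0.4, -0.5]
finger_gap: -0.0001
gripper_force: 0.0
```

```bash
python3 - <<'E'
from h import *
a=eyes.grab_frame("side")["color"]; w=eyes.grab_frame("wrist")["color"]
b=cv2.imread("pics/side0.png")
c=lambda i:cv2.resize(i[190:300,240:360],(400,366),interpolation=cv2.INTER_CUBIC)
cv2.imwrite("pics/cmp.png",np.hstack([c(b),c(a[:,:,::-1])])); cv2.imwrite("pics/w2.png",w[:,:,::-1])
E
```

```text
(no output)
```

View pics/cmp.png

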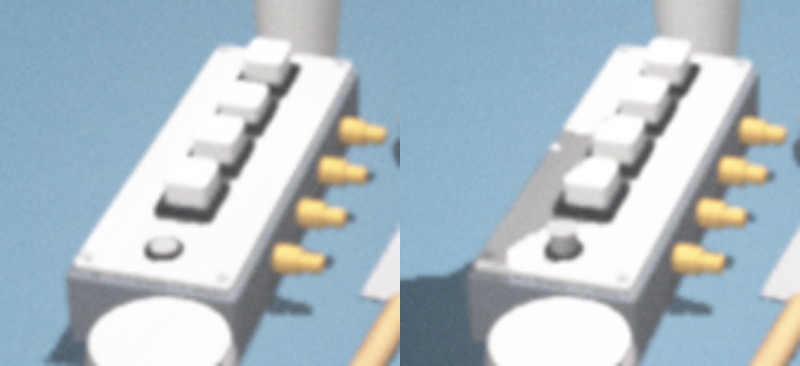

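In the right half (after), the status pin at (562,240) stands clearly out of its collar, while on the left (before) it sat flush at (163,247). The second key has also risen, and the tin, cup and knife look unmoved in the crop.

```bash
python3 -c "
from station import r
print(r.hand_in())"
```

```text
the job is handed in; nothing more can be done
None
```

The latched key was the second in the row (y = 45 mm): I pressed it until it unlatched, the status pin rose, and I handed the job in at about 9 s; the hand-in call returned no verdict.

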